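# Load an egg into the painting carousel and index it

## Task

Stand the loose wooden egg upright in the empty blue cup of the egg-painting carousel. Then turn the carousel by pushing gently sideways on one of its upright pins, without gripping it, until the hidden ball catch drops into the notch of the blue cup, which happens close to the red-tipped brass index pointer but not exactly at it; feel for the catch, do not force the carousel past it. Leave the egg standing in the cup, the carousel held by the catch, and the things round about where they were.

Things in the scene. Friction and masses are not known exactly. Their poses are not given: they have to be found in the camera images.
- egg_center (a point): loose plain wooden egg, 43 mm thick, 57 mm tall, blunt end down on a small flat foot, standing upright on the table to the left; this point is its centre, 28.5 mm above its foot, z axis up its length; 35 g; grasp it round the belly
- blue_cup (a point): the one empty cup of the carousel, blue, round, outer diameter 57 mm, inner 49 mm, its rim 8 mm above its floor; this point is the centre of its floor, where the egg's foot stands, 45 mm above the table, 55 mm from the carousel's axis. Two brown wooden cups 120 and 240 degrees round the axis each hold an egg that is fixed in it (top 102 mm above the table)
- carousel_axis (a point): the vertical turning axis of the carousel, a point 43 mm above the table at the middle of the round light wooden platter (200 mm across, top 42 mm above the table) on a dark round base that is fixed to the table. A brass button at the middle rises 7 mm above the platter
- index_mark (a point): fixed point 43 mm above the table, 55 mm from the axis, towards the brass pointer with a red ball tip on the base (109 mm from the axis, just outside the platter; ball top 52 mm above the table): here the blue cup's centre belongs. The catch takes hold with the cup anywhere within 0.28 rad (15 mm at the cup) either side of this point, different each time
- pin_a (a point): one of three upright steel push pins on the platter, 88 mm from the axis, 60 degrees counter-clockwise (seen from above) of the blue cup: 10 mm thick, from 42 to 92 mm above the table, with a black ball top of 16 mm (top at 104 mm) and a foot 18 mm wide, 3 mm high; this point is on the pin's axis 72 mm above the table
- pin_b (a point): push pin like pin_a, 60 degrees clockwise (seen from above) of the blue cup
- pin_c (a point): push pin like pin_a, opposite the blue cup
- carousel (a joint): angle of the platter in rad: 0 when the blue cup is exactly at the index mark, growing counter-clockwise seen from above; at the start the blue cup is 0.75 to 1.4 rad counter-clockwise of the mark, so the short way is clockwise. It turns with a drag of 1 to 3 N at a pin; it stays where it is left and does not coast if pushed at 40 mm/s or less
- catch (a joint): how far the hidden spring ball of the catch is pressed down, in m: about -0.001 to 0 dropped into a notch (one for each cup), 0.0025 to 0.003 on the flat track between. As it drops in, the platter runs on some 4 mm at the pin by itself; a further push on the pin then meets a steep rise past 6 N, to about 12 N within 3 mm; more drives the ball out of the notch. Let go before that, it stays in
- candle_jar: bystander: loose jar with a black screw lid, 60 mm wide, 66 mm high, left of the egg, nearer the robot; origin at its underside
- glue_stick: bystander: loose pale green glue stick standing, 27 mm thick, 87 mm high; origin at its underside
- handle_stamp: bystander: loose beech stamp with a turned handle, 32x39x74 mm, behind the carousel; origin at its underside
- block_stamp: bystander: small loose wooden block stamp, 28x34x20 mm, lying on a black ink pad behind the carousel; origin at its underside
- balm_tin: bystander: small loose round grey tin, 39 mm wide, 16 mm high, at the left edge of the table; origin at its underside
There are look-alikes about, which are no part of the job. Leave any pink look-alike of the part that bears egg_center alone.

How it is judged:
By the outcome, as a careful person would: the job done as asked, in the order asked, and still so for the second after the job is handed in, with the robot touching nothing.
It also fails if it takes over 64 s, if anything falls off the work surface, if the arm or the gripper's body presses on something with over 40 N, if the wrist force passes 120 N, or if a joint passes its speed limit or range.

## Robot

A 6-joint arm with a two-finger parallel gripper is mounted at the origin on the work surface; the furniture and walls round the work are solid. World frame = base frame: x ahead of the robot, y to its left, z up, the work surface at z = 0. Lengths are in m, angles in degrees, forces in N, time in s.
With the tool pointing down it reaches from about 0.375 to 0.9 m from the base axis. Payload 3.1 kg.
Tool frame: the origin (TCP) lies between the finger pads; the fingertips stand 11 mm ahead of it and the grasp point (between the pads) lies 8 mm behind it; z points along the fingers, y is the line along which they close (so a half turn about z gives the same grasp; the last joint's range is limited). The gripper opens to 87 mm and grips with 3 to 60 N. Pads are 19 mm wide; open, the fingers measure 117 mm over their backs; the gripper's body (75 mm by 190 mm) begins 51 mm behind the grasp point.
Start: joints at [-79.842, 30.224, 82.088, -0, 67.689, -10.227], TCP at [0.218, -0.586, 0.209] pointing down, gripper open.
Joint ranges: [-176.69, 176.69], [-43.24, 126.21], [12.49, 139.97], [-82, 262], [0, 151.66], [-163.58, 163.58]. Speed limits (degrees/s): [159.86, 159.86, 180, 180, 180, 180].

## Interface

Orientations are given as a 3x3 rotation matrix whose columns are the frame's x, y, z axes.
In Python, from rig import bot gives the robot as it stands.
- The arm moves only by the tool apply_moves, never from a script. Its argument "steps" is a list that holds one entry, the list of rows, each a list of 7 numbers: the shift along the tool's x, y, z in cm, then the turn, a rotation vector about the tool's x, y, z in degrees, then the gripper command: -1 is shut, 1 is fully open, values between are in proportion. In form: [[[dx, dy, dz, rx, ry, rz, jaw], ...]]. A call has 1 to 20 rows; each row is the pose to reach, as a shift and turn from the pose commanded when the call began, along the tool's axes at that moment; what a row does not reach only later rows make up. A row lasts 1/8 s, in which the tool goes at most 62.5 mm and 10.7 degrees, less where a joint would pass 70% of its speed; a pose out of reach is approached as far as the arm can. A call with a gripper value outside its range is refused whole. The fingers move at their own pace and stop on an object; the grip force is fixed at half the most. Time passes only in rows, so rows that repeat a pose let the fingers close. It gives the time, the measured TCP pose, the force, the opening and the grip force at its end, in the units of the state.
- bot.read_state(): the state, without advancing time (a new reading comes with each control period).
- bot.capture(name): name is "scene" or "top"; returns the picture (384x512x3 uint8, blue, green, red); there is no depth.
- bot.camera_model(name): a dict with "intrinsics" (3x3 intrinsics, pixels), "k1" (the pictures are not rectified: a ray, as slopes to the right and down, at radius r is drawn at 1 + k1 r^2 times it, then the intrinsics apply), "R" (3x3) and "t" (3): a world point X has camera coordinates R X + t. Camera axes: x right, y down, z forward; pixel columns grow to the right and rows downward; lengths in m; the calibration is good to about 2 mm. A picture is of the moment at which its call begins. camera_model takes no time and is no camera call.
- bot.hand_in(): hands the job in; it is judged then, once.
The state is a dict: "time_s": time; "joint_positions": joint angles; "qvel": joint speeds; "tau": joint torques, N m; "position": TCP position; "tcp_rot": TCP orientation; "force": force on the tool from outside, world axes, zero at the start; "moment": the same for the moment, N m; "opening": opening from 0.0 (shut) to 1.0 (fully open); "grasp_force": force on a finger pad.
Only numpy, scipy, OpenCV 4.12 (cv2) and the standard library are available. Lean on these libraries where they do the work, as an engineer would, in place of code of your own. Each camera call takes 0.05 s, during which the arm holds its last target. There are 200 camera calls.

## Working session

There is one attempt and no reset: what is moved stays moved. The work goes in short steps, Python scripts to look and compute and a tool call to move; the robot and the scene stay as the last step left them, time stands still between calls to the robot, and variables do not carry over. Pictures are saved under pics/ and viewed, at most 10 in all, crops included, and the job is handed in when it is done.

Besides the shell and the picture viewer there is one more tool, called after ">>>" as name(argument=value, ...) on one line, values as JSON. apply_moves: Moves the arm, as the interface text tells. Its arguments: {"type":"object","properties":{"steps":{"type":"array","items":{"type":"array","items":{"type":"array","items":{"type":"number"}}}}},"required":["steps"]}

```bash
mkdir -p pics; ls; python3 - <<'E'
from rig import bot
import cv2,numpy as np
for n in("scene","top"):
    cv2.imwrite(f"pics/{n}0.png",cv2.resize(bot.capture(n),(800,600),interpolation=cv2.INTER_CUBIC))
    m=bot.camera_model(n);print(n,m)
s=bot.read_state();print(s)
E
```

```text
pics
scene {'intrinsics': array([[460.04097509,   0.        , 259.53669697],
       [  0.        , 460.04097509, 194.6229318 ],
       [  0.        ,   0.        ,   1.        ]]), 'k1': -0.04205475069119125, 'R': array([[-0.47802092, -0.87831506,  0.00765889],
       [-0.63120228,  0.33744061, -0.69836776],
       [ 0.61080249, -0.33866871, -0.71569813]]), 't': array([0.33957492, 0.33457784, 0.87417804])}
top {'intrinsics': array([[422.07488867,   0.        , 252.56727042],
       [  0.        , 422.07488867, 193.38357896],
       [  0.        ,   0.        ,   1.        ]]), 'k1': -0.14637574414243382, 'R': array([[-0.00500599, -0.99993466, -0.01027668],
       [-0.9959371 ,  0.00590948, -0.08985751],
       [ 0.08991237,  0.0097851 , -0.99590161]]), 't': array([0.13801144, 0.51436438, 1.25952374])}
{'time_s': 0.1, 'joint_positions': array([-7.98408351e+01,  3.02730646e+01,  8.21474533e+01, -6.27763054e-04,
        6.76880664e+01, -1.02243741e+01]), 'qvel': array([-0.0002018 , -0.16292328, -0.18673649, -0.00674911, -0.11294235,
        0.17530802]), 'tau': array([-1.65735300e-04, -4.40986705e+01, -1.77150160e+01,  6.35547610e-02,
        5.34051040e-02, -4.98426891e-05]), 'position': array([ 0.21762493, -0.58518113,  0.2078845 ]), 'tcp_rot': array([[ 9.37380699e-01,  3.48306340e-01, -3.44250391e-04],
       [ 3.48306357e-01, -9.37378903e-01,  1.86365120e-03],
       [ 3.26428475e-04, -1.86685526e-03, -9.99998204e-01]]), 'force': array([-0.33381861,  0.20115888, -0.46929719]), 'moment': array([-0.0160128 , -0.04508222, -0.05032791]), 'grasp_force': 0.0, 'opening': 0.9994642000788124}
```

View pics/scene0.png

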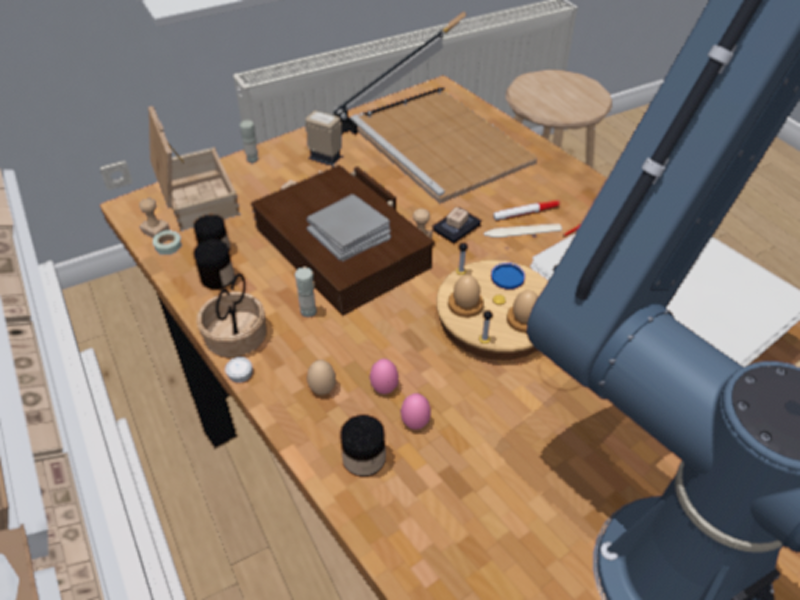

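View pics/top0.png

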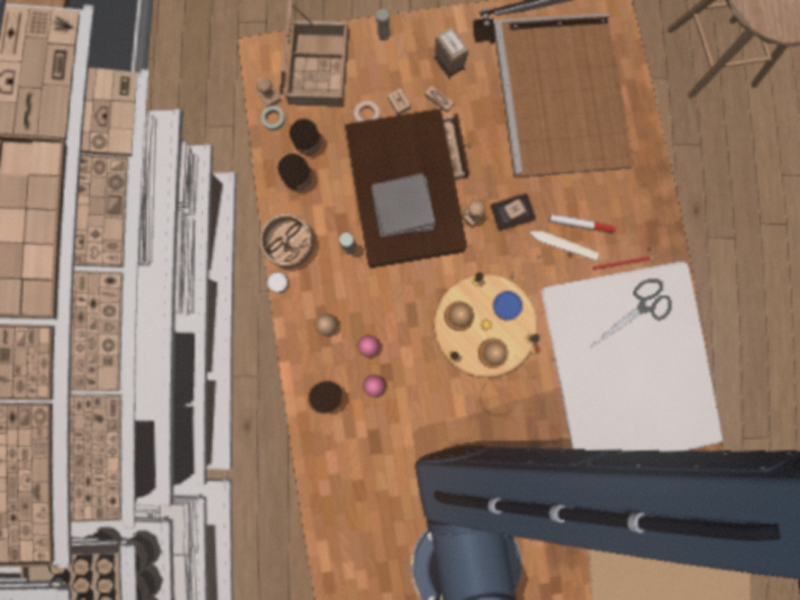

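The egg is at top (327,325) and scene (321,378). The platter is centred at top (487,325), with the blue cup at top (508,305) and scene (508,275). The pins show in the top view at (480,277), (534,338) and (455,356), and the red pointer is near (538,350). I'll crop closer to get exact pixels.

```bash
cat > h.py <<'E'
from rig import bot
import cv2,numpy as np
M={n:bot.camera_model(n) for n in("scene","top")}
def D(m): return np.array([m["k1"],0,0,0,0])
def ray(n,px):
    m=M[n]; u=cv2.undistortPointsIter(np.array([[px]],float),m["intrinsics"],D(m),None,None,(3,50,1e-10)).ravel()
    d=m["R"].T@np.r_[u,1]; return -m["R"].T@m["t"], d/np.linalg.norm(d)
def proj(n,X):
    m=M[n]; return cv2.projectPoints(np.array(X,float).reshape(-1,1,3),cv2.Rodrigues(m["R"])[0],m["t"],m["intrinsics"],D(m))[0].reshape(-1,2)
def onz(n,px,z):
    o,d=ray(n,px); return o+d*(z-o[2])/d[2]
def tri(ps,pt):
    (o1,d1),(o2,d2)=ray("scene",ps),ray("top",pt)
    s=np.linalg.lstsq(np.c_[d1,-d2],o2-o1,rcond=None)[0]
    a,b=o1+s[0]*d1,o2+s[1]*d2; return (a+b)/2,np.linalg.norm(a-b)*1000
def blue(n):
    i=cv2.cvtColor(bot.capture(n),cv2.COLOR_BGR2HSV); k=cv2.inRange(i,(105,150,60),(125,255,255))
    _,_,st,c=cv2.connectedComponentsWithStats(k); return [(s[4],s[:4],q) for s,q in zip(st[1:],c[1:]) if s[4]>40]
E
python3 - <<'E'
from h import *
def crop(n,x,y,w=96,h=72,s=4):
    p=bot.capture(n)[y:y+h,x:x+w]; return cv2.resize(p,(400,300),interpolation=cv2.INTER_CUBIC)
a=np.hstack([crop("scene",272,150),crop("scene",190,200,80,60)])
b=np.hstack([crop("top",264,170),crop("top",190,185,40,30)])
cv2.imwrite("pics/c1.png",np.vstack([a,b]))
for n in M: print(n,blue(n))
E
```

```text
scene [(np.int32(228), array([315, 170,  20,  14], dtype=int32), array([324.57894737, 176.60087719]))]
top []
```

View pics/c1.png

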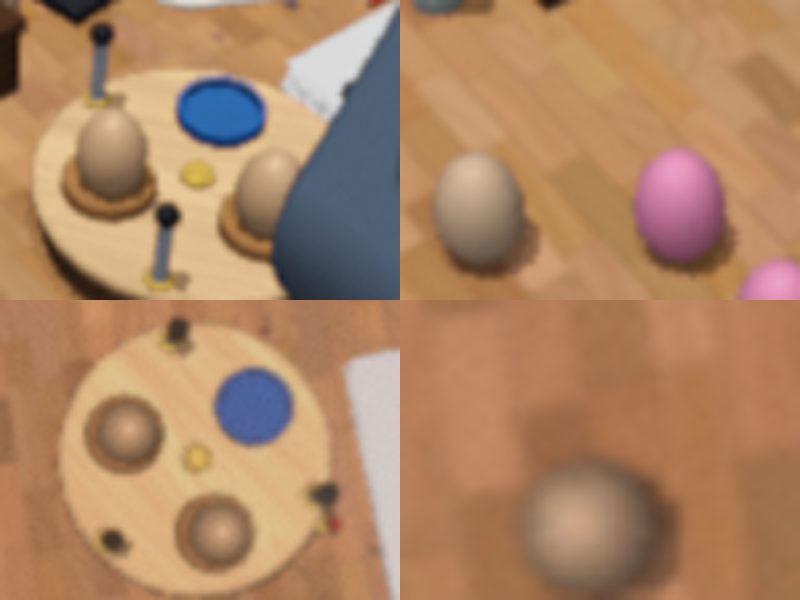

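The crops give these full-picture pixels:

| Item | Scene | Top |
|---|---|---|
| Egg | (205.8,241.8) | (208.9,207.6) |
| Blue cup | (325.0,176.9) | (325.0,195.4) |
| Button | (319.5,191.8) | (311.3,207.9) |
| Pin balls | a (296.5,158.2), c (312.3,201.6) | a (306.7,177.2), b (341.5,216.6), c (290.9,227.8) |
| Red ball | not visible | (344.4,223.3) |

```bash
python3 - <<'E'
from h import *
o=np.array([.4,.4]); np.set_printoptions(precision=4,suppress=True)
S=dict(egg=(205.8,241.8),blue=(325,176.9),button=(319.5,191.8),a=(296.5,158.2),c=(312.3,201.6))
T=dict(egg=(208.9,207.6),blue=(325,195.4),button=(311.3,207.9),a=(306.7,177.2),c=(290.9,227.8),b=(341.5,216.6),red=(344.4,223.3))
Z=dict(egg=.0285,blue=.052,button=.047,a=.096,b=.096,c=.096,red=.047)
P={}
for k in T:
    P[k]=onz("top",T[k]-o,Z[k]); print(k,P[k],end=' ')
    if k in S: print(*tri(S[k]-o,T[k]-o), onz("scene",S[k]-o,Z[k]))
    else: print()
C=(P['a']+P['b']+P['c'])[:2]/3
# fit centre+angle from blue, pins
from scipy.optimize import least_squares
offs=dict(blue=(.055,0),a=(.088,np.pi/3),b=(.088,-np.pi/3),c=(.088,np.pi))
f=lambda q:np.concatenate([q[:2]+r*np.array([np.cos(q[2]+t),np.sin(q[2]+t)])-P[k][:2] for k,(r,t) in offs.items()])
r=least_squares(f,[*C,-.8]); print(r.x,f(r.x)*1000)
d=P['red'][:2]-r.x[:2]; ph=np.arctan2(d[1],d[0]);print('index ang',ph,np.linalg.norm(d),'carousel',r.x[2]-ph)
E
```

```text
egg [0.4735 0.2689 0.0285] [0.4738 0.2695 0.0276] 1.1852567121614475 [0.4734 0.2702 0.0285]
blue [ 0.5065 -0.0797  0.052 ] [ 0.5073 -0.0796  0.0485] 1.7274622109609923 [ 0.5048 -0.0764  0.052 ]
button [ 0.4697 -0.0387  0.047 ] [ 0.4702 -0.038   0.0471] 1.6227617233745828 [ 0.4707 -0.0374  0.047 ]
a [ 0.5557 -0.0207  0.096 ] [ 0.5557 -0.0197  0.0991] 1.3337730752551495 [ 0.5589 -0.0212  0.096 ]
c [0.4106 0.0268 0.096 ] [0.4109 0.0276 0.0996] 1.3558247683774534 [0.414  0.0261 0.096 ]
b [ 0.4414 -0.1192  0.096 ] 
red [ 0.423  -0.1374  0.047 ] 
[ 0.4694 -0.0379 -0.8461] [-0.598   0.6584 -0.0548  0.3438  0.1418 -2.1885  0.511   1.1862]
index ang -2.007398086951876 0.10974352629768948 carousel 1.1612931232863652
```

```bash
cat >> h.py <<'E'
from scipy.spatial.transform import Rotation as Ro
np.set_printoptions(precision=3,suppress=True)
def row(p,yaw):
    "row values for TCP target p (m), tool down, closing axis at world yaw deg"
    s=bot.read_state(); R=s["tcp_rot"]; y=np.array([np.cos(np.radians(yaw)),np.sin(np.radians(yaw)),0]); z=np.array([0,0,-1.])
    rv=Ro.from_matrix(R.T@np.c_[np.cross(y,z),y,z]).as_rotvec(degrees=True)
    return np.r_[R.T@(np.array(p)-s["position"])*100,rv]
E
python3 -c "
from h import *
print(row((.45,-.25,.25),-27));print(row((.474,.2695,.15),-27))"
```

```text
[ 33.467 -23.381  -4.13   -0.014  -0.01  -42.615]
[ 53.812 -71.239   5.885  -0.014  -0.01  -42.615]
```

>>> apply_moves(steps=[[[33.5,-23.4,-4.2,0,0,-42.6,0.5],[33.5,-23.4,-4.2,0,0,-42.6,0.5],[33.5,-23.4,-4.2,0,0,-42.6,0.5],[33.5,-23.4,-4.2,0,0,-42.6,0.5],[33.5,-23.4,-4.2,0,0,-42.6,0.5],[33.5,-23.4,-4.2,0,0,-42.6,0.5],[33.5,-23.4,-4.2,0,0,-42.6,0.5],[53.8,-71.2,5.8,0,0,-42.6,0.5],[53.8,-71.2,5.8,0,0,-42.6,0.5],[53.8,-71.2,5.8,0,0,-42.6,0.5],[53.8,-71.2,5.8,0,0,-42.6,0.5],[53.8,-71.2,5.8,0,0,-42.6,0.5],[53.8,-71.2,5.8,0,0,-42.6,0.5],[53.8,-71.2,5.8,0,0,-42.6,0.5],[53.8,-71.2,5.8,0,0,-42.6,0.5],[53.8,-71.2,5.8,0,0,-42.6,0.5],[53.8,-71.2,5.8,0,0,-42.6,0.5],[53.8,-71.2,5.8,0,0,-42.6,0.5]]])

```text
time_s: 2.65
position: [0.4739, 0.2684, 0.1508]
tcp_rot: [[0.454, 0.891, -0.0], [0.891, -0.454, -0.001], [-0.001, 0.0, -1.0]]
force: [-0.4, -0.8, 0.4]
opening: 0.751
grasp_force: 0.0
```

```bash
python3 - <<'E'
from h import *
s=bot.read_state(); print(s["position"],s["joint_positions"],s["opening"],s["force"])
print(row((.474,.2695,.07),-27),row((.474,.2695,.023),-27))
a=cv2.resize(bot.capture("scene")[190:280,140:260],(400,300),interpolation=cv2.INTER_CUBIC)
b=cv2.resize(bot.capture("top")[162:252,150:270],(400,300),interpolation=cv2.INTER_CUBIC)
cv2.imwrite("pics/c2.png",np.hstack([a,b]))
E
```

```text
[0.474 0.268 0.151] [17.78  28.552 97.008 -0.032 54.465 44.808] 0.751198868608622 [-0.438 -0.752  0.365]
[ 0.111 -0.04   8.081  0.     0.036 -0.01 ] [ 0.114 -0.04  12.781  0.     0.036 -0.01 ]
```

View pics/c2.png

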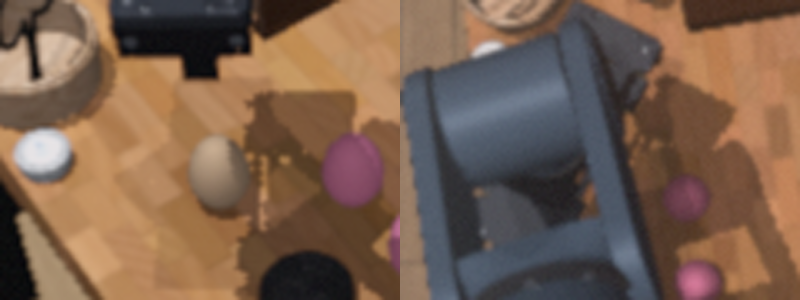

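```bash
python3 - <<'E'
from h import *
p=bot.read_state()["position"]
for X in (p,p+[0,0,-.011],p+[.89*.035,-.45*.035,-.011],p-[.89*.035,-.45*.035,.011],[.474,.2695,.0285]): print((proj("scene",X)[0]-[140,190])*3.333)
E
```

```text
[206.035  47.396]
[207.461  59.236]
[210.491  19.79 ]
[204.287 100.699]
[218.606 170.364]
```

The egg still stands at crop (219,172), and the near finger seems to end at crop (200,78), about 20 px higher than I calculated. I'll go down and check before closing.

>>> apply_moves(steps=[[[0.1,0,4,0,0,0,0.5],[0.1,0,8,0,0,0,0.5],[0.1,0,10,0,0,0,0.5],[0.1,0,12,0,0,0,0.5],[0.1,0,12.8,0,0,0,0.5],[0.1,0,12.8,0,0,0,0.5]]])

```text
time_s: 3.5
position: [0.4746, 0.2692, 0.0228]
tcp_rot: [[0.455, 0.89, -0.0], [0.89, -0.455, -0.0], [-0.0, -0.0, -1.0]]
force: [-0.2, 0.5, -0.3]
opening: 0.753
grasp_force: 0.0
```

```bash
python3 - <<'E'
from h import *
s=bot.read_state(); print(s["position"],s["force"])
cv2.imwrite("pics/c3.png",cv2.resize(bot.capture("scene")[190:280,140:260],(640,480),interpolation=cv2.INTER_CUBIC))
E
```

```text
[0.475 0.269 0.023] [-0.204  0.501 -0.282]
```

View pics/c3.png

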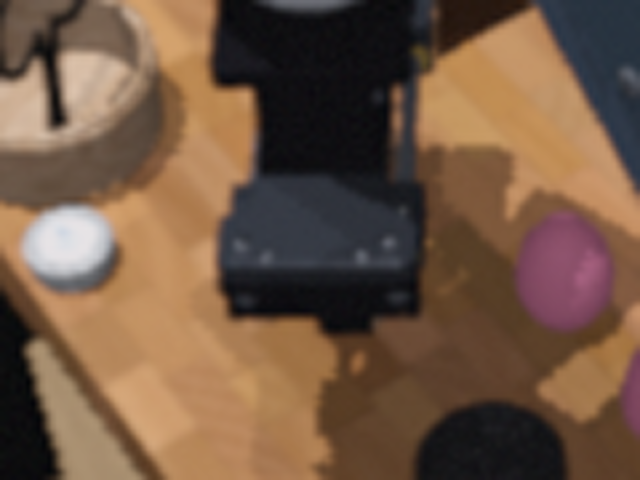

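The gripper hides the egg. The near finger tip shows at (347,325), in line with the egg. I'll close.

>>> apply_moves(steps=[[[0,0,0,0,0,0,-1],[0,0,0,0,0,0,-1],[0,0,0,0,0,0,-1],[0,0,0,0,0,0,-1],[0,0,0,0,0,0,-1],[0,0,0,0,0,0,-1]]])

```text
time_s: 4.3
position: [0.4747, 0.27, 0.023]
tcp_rot: [[0.454, 0.891, 0.0], [0.891, -0.454, 0.0], [0.0, 0.0, -1.0]]
force: [0.2, -1.1, 3.0]
opening: 0.405
grasp_force: 29.8
```

```bash
python3 - <<'E'
from h import *
s=bot.read_state(); print(s["position"],s["opening"],s["grasp_force"])
print(row((.475,.269,.17),-27),row((.506,-.079,.17),-27))
E
```

```text
[0.475 0.27  0.023] 0.40514400361668695 29.77445671451278
[ -0.069   0.078 -14.704   0.02   -0.022  -0.012] [-29.665  18.645 -14.708   0.02   -0.022  -0.012]
```

The opening, about 35 mm, is less than the belly, so I'll lift a little and look.

>>> apply_moves(steps=[[[0,0,-2,0,0,0,-1],[0,0,-5,0,0,0,-1],[0,0,-10,0,0,0,-1],[0,0,-14.7,0,0,0,-1],[0,0,-14.7,0,0,0,-1]]])

```text
time_s: 4.92
position: [0.477, 0.2708, 0.1734]
tcp_rot: [[0.454, 0.891, 0.008], [0.891, -0.454, 0.003], [0.006, 0.006, -1.0]]
force: [-0.2, 0.1, -0.6]
opening: 0.408
grasp_force: 29.6
```

```bash
python3 - <<'E'
from h import *
s=bot.read_state(); print(s["position"],s["opening"],s["grasp_force"],s["force"])
p=s["position"]; print((proj("scene",[p,p+[0,0,-.023],p+[0,0,.034]])-[140,130])*5.333)
cv2.imwrite("pics/c4.png",cv2.resize(bot.capture("scene")[130:250,140:260],(640,640),interpolation=cv2.INTER_CUBIC)[:600])
E
```

```text
[0.477 0.271 0.173] 0.40820560884050483 29.552648736862466 [-0.17   0.079 -0.632]
[[314.776 354.393]
 [319.825 394.983]
 [306.998 291.748]]
```

View pics/c4.png

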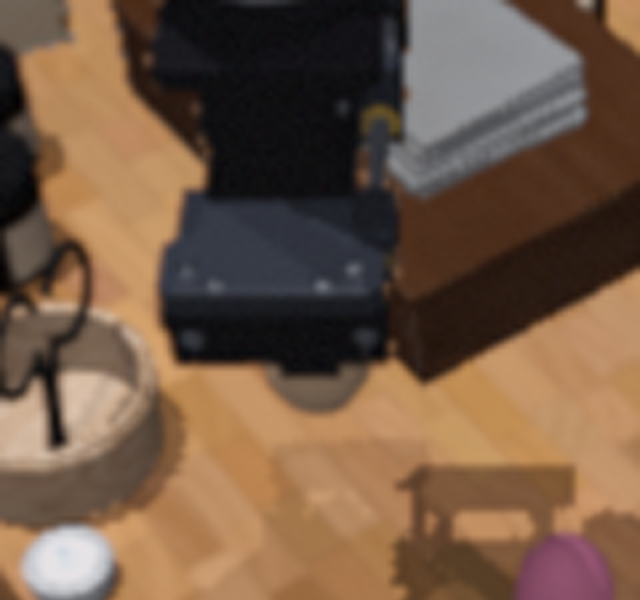

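The egg hangs upright in the fingers, with its bottom at (318,410) and the finger tip at (305,372). Next I'll carry it over the cup.

```bash
python3 - <<'E'
from h import *
print(row((.506,-.079,.17),-27))
E
```

```text
[-29.712  18.598   0.09    0.141  -0.139  -0.007]
```

>>> apply_moves(steps=[[[-2,1.2,0,0,0,0,-1],[-5,3.1,0,0,0,0,-1],[-8,5,0,0,0,0,-1],[-11,6.9,0,0,0,0,-1],[-14,8.8,0,0,0,0,-1],[-17,10.6,0,0,0,0,-1],[-20,12.5,0,0,0,0,-1],[-23,14.4,0,0,0,0,-1],[-26,16.3,0,0,0,0,-1],[-28,17.5,0,0,0,0,-1],[-29.2,18.3,0,0,0,0,-1],[-29.7,18.6,0,0,0,0,-1],[-29.7,18.6,0,0,0,0,-1]]])

```text
time_s: 6.6
position: [0.5048, -0.0788, 0.1693]
tcp_rot: [[0.454, 0.891, -0.001], [0.891, -0.454, 0.001], [0.0, -0.001, -1.0]]
force: [0.2, -0.3, -0.2]
opening: 0.408
grasp_force: 29.6
```

```bash
python3 - <<'E'
from h import *
s=bot.read_state(); print(s["position"],s["opening"],s["grasp_force"],s["force"])
print(row((.506,-.079,.09),-27),row((.506,-.079,.07),-27))
p=s["position"]; print((proj("scene",[p,p+[0,0,-.023],[.506,-.079,.045]])-[270,110])*5.333)
cv2.imwrite("pics/c5.png",cv2.resize(bot.capture("scene")[110:210,270:390],(640,533),interpolation=cv2.INTER_CUBIC)[:600])
E
```

```text
[ 0.505 -0.079  0.169] 0.40796802650937025 29.553485662909225 [ 0.208 -0.27  -0.219]
[ 0.03   0.125  7.925 -0.081 -0.009 -0.017] [ 0.029  0.128  9.925 -0.081 -0.009 -0.017]
[[324.016 161.208]
 [318.033 201.106]
 [292.644 362.023]]
```

View pics/c5.png

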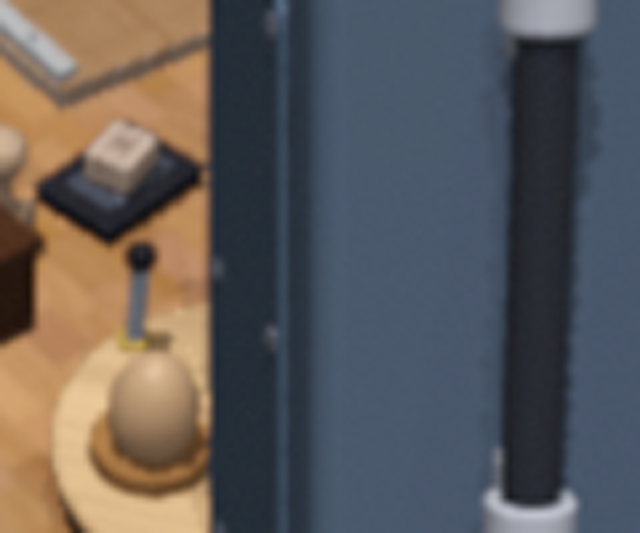

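The arm hides the cup from the scene camera, so I'll go down by feel.

>>> apply_moves(steps=[[[0,0.1,2,0,0,0,-1],[0,0.1,5,0,0,0,-1],[0,0.1,7,0,0,0,-1],[0,0.1,8.5,0,0,0,-1],[0,0.1,9.3,0,0,0,-1],[0,0.1,9.3,0,0,0,-1]]])

```text
time_s: 7.4
position: [0.5061, -0.0794, 0.0765]
tcp_rot: [[0.454, 0.891, -0.001], [0.891, -0.454, 0.0], [-0.0, -0.001, -1.0]]
force: [0.3, -0.3, -1.6]
opening: 0.407
grasp_force: 29.6
```

>>> apply_moves(steps=[[[0,0,0.1,0,0,0,-1],[0,0,0.2,0,0,0,-1],[0,0,0.3,0,0,0,-1],[0,0,0.3,0,0,0,-1]]])

```text
time_s: 7.9
position: [0.5062, -0.0797, 0.0739]
tcp_rot: [[0.454, 0.891, 0.0], [0.891, -0.454, -0.0], [0.0, 0.0, -1.0]]
force: [-0.7, -0.4, -0.3]
opening: 0.408
grasp_force: 29.6
```

>>> apply_moves(steps=[[[0,0,0.1,0,0,0,-1],[0,0,0.2,0,0,0,-1],[0,0,0.2,0,0,0,-1]]])

```text
time_s: 8.28
position: [0.5061, -0.0796, 0.0716]
tcp_rot: [[0.454, 0.891, -0.0], [0.891, -0.454, 0.0], [-0.0, -0.0, -1.0]]
force: [0.5, -0.1, -0.2]
opening: 0.41
grasp_force: 29.6
```

>>> apply_moves(steps=[[[0,0,0.1,0,0,0,-1],[0,0,0.2,0,0,0,-1],[0,0,0.2,0,0,0,-1]]])

```text
time_s: 8.65
position: [0.5061, -0.0796, 0.0697]
tcp_rot: [[0.454, 0.891, -0.0], [0.891, -0.454, 0.0], [-0.0, -0.0, -1.0]]
force: [-0.1, 0.2, -1.1]
opening: 0.406
grasp_force: 29.6
```

>>> apply_moves(steps=[[[0,0,0.1,0,0,0,-1],[0,0,0.1,0,0,0,-1],[0,0,0.1,0,0,0,-1]]])

```text
time_s: 9.02
position: [0.5062, -0.0796, 0.0688]
tcp_rot: [[0.454, 0.891, -0.0], [0.891, -0.454, 0.0], [-0.0, -0.0, -1.0]]
force: [-0.4, -0.5, 0.3]
opening: 0.407
grasp_force: 29.6
```

>>> apply_moves(steps=[[[0,0,0.1,0,0,0,-1],[0,0,0.1,0,0,0,-1],[0,0,0.1,0,0,0,-1]]])

```text
time_s: 9.4
position: [0.5063, -0.0797, 0.0679]
tcp_rot: [[0.454, 0.891, 0.0], [0.891, -0.454, -0.0], [0.0, 0.0, -1.0]]
force: [-0.2, 0.3, 2.9]
opening: 0.408
grasp_force: 29.8
```

>>> apply_moves(steps=[[[0,0,0.1,0,0,0,-1],[0,0,0.1,0,0,0,-1],[0,0,0.1,0,0,0,-1]]])

```text
time_s: 9.78
position: [0.5064, -0.0797, 0.0678]
tcp_rot: [[0.454, 0.891, 0.001], [0.891, -0.454, -0.0], [0.0, 0.001, -1.0]]
force: [-0.8, 0.4, 9.9]
opening: 0.407
grasp_force: 30.4
```

Contact came at the expected height. I'll ease off, open and go straight up.

>>> apply_moves(steps=[[[0,0,-0.1,0,0,0,-1],[0,0,-0.1,0,0,0,-1],[0,0,-0.1,0,0,0,-0.15],[0,0,-0.1,0,0,0,0],[0,0,-0.1,0,0,0,0.2],[0,0,-0.1,0,0,0,0.4],[0,0,-0.1,0,0,0,0.4],[0,0,-0.1,0,0,0,0.4],[0,0,-2,0,0,0,0.4],[0,0,-5,0,0,0,0.4],[0,0,-9,0,0,0,0.4],[0,0,-13,0,0,0,0.4],[0,0,-13,0,0,0,0.4]]])

```text
time_s: 11.4
position: [0.5084, -0.0804, 0.1998]
tcp_rot: [[0.454, 0.891, 0.007], [0.891, -0.454, -0.003], [0.001, 0.008, -1.0]]
force: [0.4, -0.9, -0.3]
opening: 0.701
grasp_force: 0.0
```

```bash
python3 - <<'E'
from h import *
s=bot.read_state(); print(s["position"],s["opening"],s["force"])
C=np.array([.4695,-.038])
# push pin_c on its ccw side, tool x axis along tangent: yaw of closing axis = radial
th=-.846+np.pi
for nm,t in (("a",-.846+np.pi/3),("b",-.846-np.pi/3),("c",th)): print(nm,C+.088*np.array([np.cos(t),np.sin(t)]),np.degrees(t))
E
```

```text
[ 0.508 -0.08   0.2  ] 0.7008216781034352 [ 0.434 -0.878 -0.317]
a [ 0.556 -0.02 ] 11.527770531932353
b [ 0.442 -0.121] -108.47222946806764
c [0.411 0.028] 131.52777053193236
```

```bash
python3 - <<'E'
from h import *
print(row((.56,.14,.2),11.5))
E
```

```text
[ 21.983  -5.413  -0.042   0.439   0.105 -38.507]
```

>>> apply_moves(steps=[[[6,-1.5,0,0,0,-10,0],[11,-2.7,0,0,0,-20,-1],[16,-4,0,0,0,-30,-1],[20,-5,0,0,0,-38.5,-1],[22,-5.4,0,0,0,-38.5,-1],[22,-5.4,0,0,0,-38.5,-1]]])

```text
time_s: 12.15
position: [0.5576, 0.1413, 0.1958]
tcp_rot: [[-0.199, 0.98, -0.002], [0.98, 0.199, -0.001], [-0.0, -0.002, -1.0]]
force: [0.9, -0.1, -0.8]
opening: 0.102
grasp_force: 0.0
```

```bash
python3 - <<'E'
from h import *
s=bot.read_state(); print(s["position"],s["opening"],s["force"])
f=lambda n,x,y:cv2.resize(bot.capture(n)[y:y+72,x:x+96],(400,300),interpolation=cv2.INTER_CUBIC)
cv2.imwrite("pics/c6.png",np.hstack([f("scene",272,150),f("top",264,170)]))
print(row((.549,.012,.15),11.5),row((.549,.012,.07),11.5))
E
```

```text
[0.558 0.141 0.196] 0.10235921771734396 [ 0.9   -0.117 -0.8  ]
[-12.349  -3.342   4.626  -0.098   0.032  -0.114] [-12.344  -3.328  12.626  -0.098   0.032  -0.114]
```

View pics/c6.png

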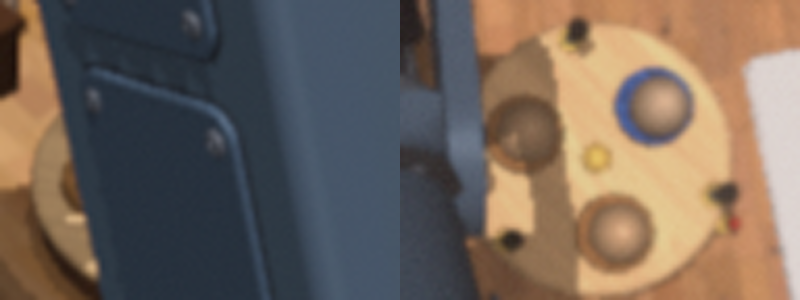

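In the top view the egg stands upright and central in the blue cup: the egg is at (661,107) and the cup at (654,106), the same parallax offset as the fixed eggs. The pins haven't moved. I'll go to the push start behind pin_a.

>>> apply_moves(steps=[[[-4,-1,1,0,0,0,-1],[-8,-2.2,3,0,0,0,-1],[-11,-3,4.6,0,0,0,-1],[-12.3,-3.3,4.6,0,0,0,-1],[-12.3,-3.3,4.6,0,0,0,-1],[-12.3,-3.3,7,0,0,0,-1],[-12.3,-3.3,9.5,0,0,0,-1],[-12.3,-3.3,11.5,0,0,0,-1],[-12.3,-3.3,12.6,0,0,0,-1],[-12.3,-3.3,12.6,0,0,0,-1],[-12.3,-3.3,12.6,0,0,0,-1]]])

```text
time_s: 13.62
position: [0.5509, 0.014, 0.0716]
tcp_rot: [[-0.199, 0.98, 0.002], [0.98, 0.199, -0.0], [-0.001, 0.002, -1.0]]
force: [0.1, -0.3, -1.7]
opening: 0.003
grasp_force: 0.0
```

```bash
cat >> h.py <<'E'
C=np.array([.4695,-.038])
def arc(t,d,z=.07):
    "row for pushing with pin at angle t deg, tool d m behind it"
    a=np.radians(t); return row(np.r_[C+.088*np.array([np.cos(a),np.sin(a)])+d*np.array([-np.sin(a),np.cos(a)]),z],t)
E
python3 - <<'E'
from h import *
s=bot.read_state(); print(s["position"],s["opening"],s["force"])
print(arc(11.5,.0175))
for t in range(9,-30,-3): print(t,arc(t,.0175))
E
```

```text
[0.551 0.014 0.072] 0.00269797011506044 [ 0.112 -0.271 -1.733]
[-1.721 -0.21   0.16   0.091  0.032  0.004]
9 [-2.106 -0.142  0.16   0.092  0.03   2.504]
6 [-2.572 -0.083  0.161  0.093  0.027  5.504]
3 [-3.041 -0.048  0.161  0.094  0.025  8.504]
0 [-3.511 -0.038  0.161  0.094  0.022 11.504]
-3 [-3.98  -0.053  0.161  0.095  0.02  14.504]
-6 [-4.448 -0.092  0.162  0.096  0.017 17.504]
-9 [-4.914 -0.155  0.162  0.096  0.015 20.504]
-12 [-5.375 -0.243  0.162  0.097  0.012 23.504]
-15 [-5.831 -0.354  0.162  0.097  0.01  26.504]
-18 [-6.281 -0.49   0.162  0.098  0.007 29.504]
-21 [-6.723 -0.649  0.162  0.098  0.005 32.504]
-24 [-7.156 -0.83   0.162  0.098  0.002 35.504]
-27 [-7.579 -1.034  0.162  0.099 -0.    38.504]
```

>>> apply_moves(steps=[[[-0.45,-0.2,0.1,0,0,0,-1],[-0.9,-0.2,0.1,0,0,0,-1],[-1.3,-0.2,0.1,0,0,0,-1],[-1.72,-0.2,0.1,0,0,0,-1],[-2.1,-0.15,0.1,0,0,2.5,-1],[-2.55,-0.1,0.1,0,0,5.5,-1],[-3,-0.05,0.1,0,0,8.5,-1],[-3.45,-0.05,0.1,0,0,11.5,-1]]])

```text
time_s: 14.62
position: [0.5568, -0.0192, 0.0698]
tcp_rot: [[0.003, 1.0, 0.0], [1.0, -0.003, 0.002], [0.002, 0.0, -1.0]]
force: [0.6, 2.1, -0.4]
opening: 0.002
grasp_force: 0.9
```

```bash
python3 - <<'E'
from h import *
s=bot.read_state(); print(s["position"],s["force"],s["tcp_rot"][:,0]@s["force"])
for t in range(-3,-40,-3): print(t,arc(t,.0175)[[0,1,2,5]])
f=lambda n,x,y:cv2.resize(bot.capture(n)[y:y+72,x:x+96],(400,300),interpolation=cv2.INTER_CUBIC)
cv2.imwrite("pics/c7.png",np.hstack([f("scene",272,150),f("top",264,170)]))
E
```

```text
[ 0.557 -0.019  0.07 ] [ 0.585  2.128 -0.419] 2.1292274595659326
-3 [-0.593  0.155 -0.016  2.845]
-6 [-1.06   0.212 -0.017  5.845]
-9 [-1.528  0.244 -0.018  8.845]
-12 [-1.998  0.251 -0.019 11.845]
-15 [-2.467  0.234 -0.02  14.845]
-18 [-2.935  0.192 -0.021 17.845]
-21 [-3.4    0.126 -0.022 20.845]
-24 [-3.861  0.036 -0.023 23.845]
-27 [-4.317 -0.079 -0.023 26.845]
-30 [-4.766 -0.217 -0.024 29.845]
-33 [-5.207 -0.378 -0.025 32.845]
-36 [-5.639 -0.563 -0.026 35.845]
-39 [-6.061 -0.769 -0.027 38.845]
```

View pics/c7.png

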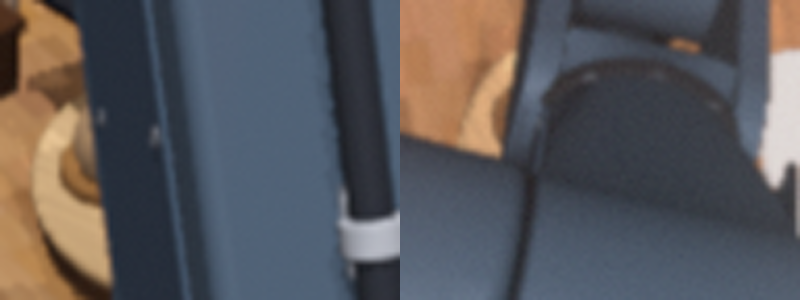

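The arm hides the carousel from both cameras, but the 2.1 N of drag shows contact with the pin, and the brown egg in the scene view has turned along. I'll push on.

>>> apply_moves(steps=[[[-0.6,0.15,0,0,0,2.8,-1],[-1.05,0.2,0,0,0,5.8,-1],[-1.5,0.25,0,0,0,8.8,-1],[-2,0.25,0,0,0,11.8,-1],[-2.45,0.25,0,0,0,14.8,-1],[-2.9,0.2,0,0,0,17.8,-1],[-3.4,0.15,0,0,0,20.8,-1],[-3.85,0.05,0,0,0,23.8,-1],[-4.3,-0.05,0,0,0,26.8,-1],[-4.75,-0.2,0,0,0,29.8,-1]]])

```text
time_s: 15.98
position: [0.5546, -0.0663, 0.0697]
tcp_rot: [[0.499, 0.867, 0.0], [0.867, -0.499, 0.002], [0.002, -0.001, -1.0]]
force: [0.9, 4.1, 1.0]
opening: -0.001
grasp_force: 2.2
```

```bash
python3 - <<'E'
from h import *
s=bot.read_state(); print(s["position"],s["force"],s["tcp_rot"][:,0]@s["force"])
for t in range(-32,-46,-2): print(t,arc(t,.0175)[[0,1,2,5]])
E
```

```text
[ 0.555 -0.066  0.07 ] [0.862 4.093 1.037] 3.97956755848841
-32 [-0.36   0.074 -0.034  2.087]
-34 [-0.67   0.119 -0.035  4.087]
-36 [-0.981  0.152 -0.036  6.087]
-38 [-1.293  0.175 -0.036  8.087]
-40 [-1.606  0.187 -0.037 10.087]
-42 [-1.92   0.188 -0.038 12.087]
-44 [-2.233  0.178 -0.038 14.087]
```

>>> apply_moves(steps=[[[-0.1,0.02,0,0,0,0.7,-1],[-0.2,0.04,0,0,0,1.3,-1],[-0.3,0.05,0,0,0,2,-1]]])

```text
time_s: 16.35
position: [0.5534, -0.0702, 0.0697]
tcp_rot: [[0.527, 0.85, -0.0], [0.85, -0.527, 0.0], [0.0, -0.0, -1.0]]
force: [0.4, 3.5, -0.7]
opening: 0.005
grasp_force: 1.3
```

>>> apply_moves(steps=[[[-0.1,0.02,0,0,0,0.7,-1],[-0.2,0.04,0,0,0,1.3,-1],[-0.3,0.05,0,0,0,2,-1]]])

```text
time_s: 16.73
position: [0.5522, -0.0733, 0.0697]
tcp_rot: [[0.557, 0.83, -0.0], [0.83, -0.557, 0.0], [-0.0, -0.0, -1.0]]
force: [-0.2, 2.5, 0.4]
opening: 0.004
grasp_force: 1.2
```

>>> apply_moves(steps=[[[-0.1,0.02,0,0,0,0.7,-1],[-0.2,0.04,0,0,0,1.3,-1],[-0.3,0.05,0,0,0,2,-1]]])

```text
time_s: 17.1
position: [0.551, -0.0764, 0.0698]
tcp_rot: [[0.586, 0.81, 0.0], [0.81, -0.586, -0.0], [-0.0, 0.0, -1.0]]
force: [0.6, 1.6, -0.7]
opening: 0.006
grasp_force: 0.7
```

>>> apply_moves(steps=[[[-0.1,0.02,0,0,0,0.7,-1],[-0.2,0.04,0,0,0,1.3,-1],[-0.3,0.05,0,0,0,2,-1]]])

```text
time_s: 17.48
position: [0.5497, -0.0789, 0.0698]
tcp_rot: [[0.614, 0.79, 0.0], [0.79, -0.614, -0.0], [0.0, 0.0, -1.0]]
force: [0.5, 2.3, -1.0]
opening: 0.003
grasp_force: 0.7
```

>>> apply_moves(steps=[[[-0.1,0.02,0,0,0,0.7,-1],[-0.2,0.04,0,0,0,1.3,-1],[-0.3,0.05,0,0,0,2,-1]]])

```text
time_s: 17.85
position: [0.5485, -0.0814, 0.0698]
tcp_rot: [[0.641, 0.767, 0.001], [0.767, -0.641, 0.0], [0.001, 0.0, -1.0]]
force: [1.6, 3.8, -0.3]
opening: 0.006
grasp_force: 1.3
```

>>> apply_moves(steps=[[[-0.1,0.02,0,0,0,0.7,-1],[-0.2,0.04,0,0,0,1.3,-1],[-0.3,0.05,0,0,0,2,-1]]])

```text
time_s: 18.23
position: [0.5468, -0.0841, 0.0698]
tcp_rot: [[0.667, 0.745, 0.0], [0.745, -0.667, -0.0], [0.0, 0.0, -1.0]]
force: [1.2, 2.0, -0.2]
opening: 0.008
grasp_force: 1.3
```

>>> apply_moves(steps=[[[-0.1,0.02,0,0,0,0.7,-1],[-0.2,0.04,0,0,0,1.3,-1],[-0.3,0.05,0,0,0,2,-1]]])

```text
time_s: 18.6
position: [0.5448, -0.0872, 0.0698]
tcp_rot: [[0.693, 0.721, -0.0], [0.721, -0.693, -0.001], [-0.001, 0.0, -1.0]]
force: [-0.5, -1.0, 0.2]
opening: 0.006
grasp_force: 0.0
```

The drag has gone, so the catch has probably dropped in. I'll hold and read again.

>>> apply_moves(steps=[[[0,0,0,0,0,0,-1],[0,0,0,0,0,0,-1],[0,0,0,0,0,0,-1]]])

```text
time_s: 18.98
position: [0.5451, -0.0867, 0.0697]
tcp_rot: [[0.692, 0.722, -0.0], [0.722, -0.692, -0.0], [-0.0, -0.0, -1.0]]
force: [0.3, -0.6, -1.4]
opening: 0.008
grasp_force: 0.0
```

>>> apply_moves(steps=[[[-0.1,0.02,0,0,0,0.6,-1],[-0.2,0.03,0,0,0,1.2,-1],[-0.2,0.03,0,0,0,1.2,-1]]])

```text
time_s: 19.35
position: [0.5439, -0.0884, 0.0697]
tcp_rot: [[0.707, 0.707, -0.0], [0.707, -0.707, 0.0], [-0.0, -0.0, -1.0]]
force: [-0.7, -0.6, -0.0]
opening: 0.004
grasp_force: 0.0
```

>>> apply_moves(steps=[[[-0.1,0.02,0,0,0,0.6,-1],[-0.1,0.02,0,0,0,0.6,-1]]])

```text
time_s: 19.6
position: [0.5433, -0.0892, 0.0697]
tcp_rot: [[0.715, 0.699, -0.0], [0.699, -0.715, 0.0], [-0.0, -0.0, -1.0]]
force: [-0.6, -0.4, 0.3]
opening: 0.008
grasp_force: 0.0
```

>>> apply_moves(steps=[[[-0.1,0.02,0,0,0,0.6,-1],[-0.1,0.02,0,0,0,0.6,-1]]])

```text
time_s: 19.85
position: [0.5428, -0.09, 0.0698]
tcp_rot: [[0.722, 0.692, 0.0], [0.692, -0.722, 0.0], [0.0, 0.0, -1.0]]
force: [0.6, 0.0, 0.2]
opening: 0.001
grasp_force: 0.1
```

>>> apply_moves(steps=[[[-0.1,0.02,0,0,0,0.6,-1],[-0.1,0.02,0,0,0,0.6,-1]]])

```text
time_s: 20.1
position: [0.5426, -0.0905, 0.0698]
tcp_rot: [[0.729, 0.684, 0.001], [0.684, -0.729, 0.0], [0.001, 0.0, -1.0]]
force: [2.8, 2.2, -0.4]
opening: 0.002
grasp_force: 1.3
```

>>> apply_moves(steps=[[[-0.07,0.02,0,0,0,0.4,-1],[-0.07,0.02,0,0,0,0.4,-1]]])

```text
time_s: 20.35
position: [0.5424, -0.0909, 0.0698]
tcp_rot: [[0.734, 0.679, 0.001], [0.679, -0.734, 0.001], [0.002, 0.0, -1.0]]
force: [4.0, 3.6, -0.3]
opening: 0.003
grasp_force: 2.4
```

After about 4 mm of free travel the force climbs steeply past the drag to 5.4 N, so the ball is in the notch. I'll back off and clear the view.

```bash
python3 - <<'E'
from h import *
print(row((.45,-.3,.25),-43),row((.25,-.55,.25),-43))
E
```

```text
[-20.95    9.093 -18.051   0.014  -0.086  -4.264] [-52.605  13.882 -18.097   0.014  -0.086  -4.264]
```

>>> apply_moves(steps=[[[0.7,0,0,0,0,0,-1],[1.5,0,0,0,0,0,-1],[2.2,0,0,0,0,0,-1],[2.2,0,0,0,0,0,-1],[2.2,0,-4,0,0,0,-1],[2.2,0,-9,0,0,0,-1],[2.2,0,-14,0,0,0,-1],[2.2,0,-18,0,0,0,-1],[-3,2,-18,0,0,0,-1],[-9,4.5,-18,0,0,0,-1],[-15,7,-18,0,0,0,-1],[-21,9,-18,0,0,0,-1],[-27,10,-18,0,0,0,-1],[-33,11,-18,0,0,0,-1],[-39,12,-18,0,0,0,-1],[-45,13,-18,0,0,0,-1],[-50,14,-18,0,0,0,-1],[-52,14,-18,0,0,0,-1],[-52,14,-18,0,0,0,-1]]])

```text
time_s: 22.72
position: [0.2544, -0.5474, 0.2493]
tcp_rot: [[0.735, 0.678, -0.0], [0.678, -0.735, 0.002], [0.001, -0.001, -1.0]]
force: [0.6, 0.0, 0.4]
opening: 0.008
grasp_force: 0.0
```

```bash
python3 - <<'E'
from h import *
a=bot.capture("scene");b=bot.capture("top")
f=lambda p,x,y,w=96,h=72:cv2.resize(p[y:y+h,x:x+w],(400,300),interpolation=cv2.INTER_CUBIC)
cv2.imwrite("pics/c8.png",np.vstack([np.hstack([f(a,272,150),f(b,264,170)]),np.hstack([f(a,0,0,512,384),f(b,0,0,512,384)])]))
E
```

```text
(no output)
```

View pics/c8.png

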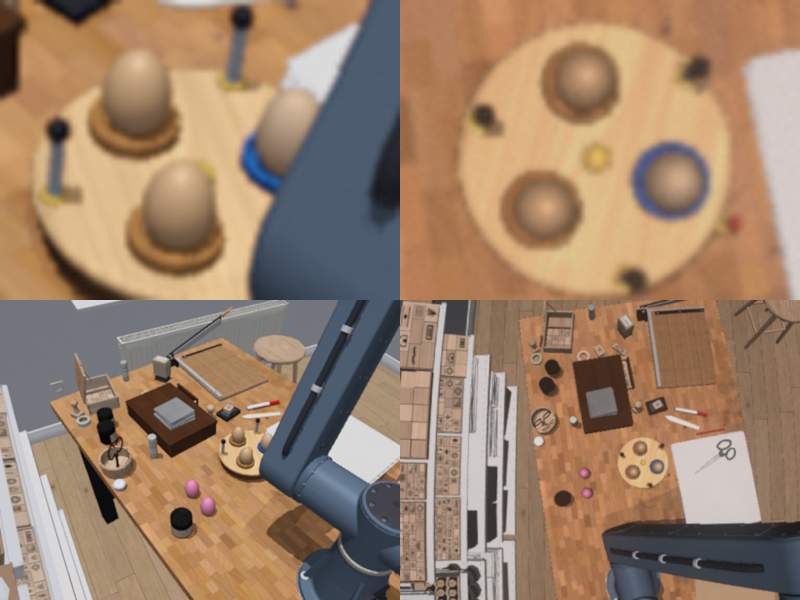

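In the top view the egg stands upright in the blue cup at (671,182). The cup sits about 0.14 rad short of the pointer at (735,223), inside the catch window. The bystanders look unmoved, so I'll hand in.

```bash
python3 -c "
from rig import bot
print(bot.hand_in())"
```

```text
the job is handed in; nothing more can be done
None
```

The job is handed in: the egg stands upright in the blue cup, and by feel the carousel is in the catch about 0.14 rad short of the pointer, with the other things where they were.

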